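# Square a carton on the scale and hold the scanner over its label

## Task

Slide the small carton across the plate of the bench scale, without lifting it, square and flush into the corner of the scale's fence. Then draw the barcode scanner up out of its holster, carry it over the fence and the things on the bench without disturbing them, and hold it still, nose straight down, about 2 cm above the middle of the carton's label, its wide nose lying along the row of bars so that the scan line crosses them all. The carton is being weighed, so the scanner must not touch it and nothing else may lean on it; finish while still holding the scanner there, and do not put it down.

Things in the scene. Friction and masses are not known exactly. Their poses are not given: they have to be found in the camera images.
- scale: Fixed bench scale: steel plate 250 (x) by 290 mm (y), its upper face 30 mm above the bench, with two aluminium fences standing 60 mm above the plate, 4 mm thick: the far one with its inner face at x = +115 mm (y -105 to +128), the left one at y = +135 mm (x -93 to +107). Origin: under the plate's middle, on the bench; x points to the far fence, y to the left fence, z up.
- fence_corner (a point): The inner corner of the fence on the plate: where the inner faces of the two fences meet the plate's upper face. Axes as the scale's: the plate lies towards -x and -y from here.
- carton: Brown taped carton, rigid, 68 (x) by 110 (y) by 50 mm high, 0.15 to 0.31 kg, loose on the scale plate, some 4 to 11 cm out of the corner and up to 0.35 rad askew, its +x side towards the far fence and its +y side towards the left one. Origin: centre of its underside, z up.
- carton_corner (a point): The carton's lower corner at its +x and +y sides (34, 55, 0 mm from its origin). It belongs at the fence corner.
- label (a point): Middle of the white label on the carton's top face (at -4, -16, 50 mm from the carton's origin), 46 mm (x) by 72 mm (y). Its black bars run along the carton's x and stand in a row along the carton's y. Axes as the carton's.
- holster: Black scanner holster, fixed for the run: an open-topped pocket on a flat foot 85 x 120 mm. Pocket 37 (x) by 63 mm (y) inside, 1.4 mm play each way round the scanner's head; floor 12 mm, rim 84 mm and flared lip 92 mm above the bench. Origin: under its middle, on the bench; z up. To its left a fixed monitor's panel hangs over the bench (x 0.38 to 1.0 m, y beyond 0.39 m, 0.5 to 0.87 m up).
- scanner: Black barcode scanner, 179 mm long, 0.16 kg, loose, nose down in the holster. Its y runs from nose (-88 mm) to handle end (+91), so points up; x is width, z thickness (0 to 34, middle 17). Head 60 (x) by 34 mm (z), y -88 to +10; straight handle 32 (x) by 33 mm (z) above it, about 110 to 190 mm over the bench. Its x lies along the holster's y. Origin: mid width, on the back face z = 0.
- scan_window (a point): Middle of the scanner's window, at the end of its nose (0, -88, 17 mm from the scanner's origin). Axes as the scanner's.
- packing_tape: Roll of brown packing tape lying flat, 104 mm across, 49 mm high; leave it alone. Origin: centre of its underside.
- check_weight: Light grey 500 g check weight with a knob, 38 mm across, 62 mm high; leave it alone. Origin: centre of its underside.
- label_roll: Roll of white labels lying flat, 84 mm across, 41 mm high; leave it alone. Origin: centre of its underside.
There are look-alikes about, which are no part of the job. Of the things shaped like the carton, the brown one is meant.

How it is judged (in metres and radians):
On the way, in this order (a step that is already met when the one before it is completed fails the run):
1. the carton lies flush against both fences in the corner, square and at rest (x of carton_corner in the frame of fence_corner between -0.003 and 0.003 m and y of carton_corner in the frame of fence_corner between -0.003 and 0.003 m and z of carton_corner in the frame of fence_corner between -0.003 and 0.003 m and angle between the x axis of carton and the x axis of scale, either way round below 0.04 rad and angle between carton's own z axis and vertical below 0.04 rad and linear speed of carton below 0.01 m/s and contact force between the arm and carton below 0.1 N), for 0.3 s.
2. the scanner is out of the holster, held in the gripper (z of scan_window in the frame of holster above 0.095 m and contact force between the fingers and scanner above 1 N), for 0.2 s.
At the end, for the whole second after the job is handed in: Scanner still held and still: window 8 to 35 mm above the label, within 15 mm of its middle, upright and along the bars within 0.15 rad, touching only the gripper; carton free of the robot, within 3 mm and 0.04 rad of flush; tape, weight and roll within 15 mm of their places (x of carton_corner in the frame of fence_corner between -0.003 and 0.003 m and y of carton_corner in the frame of fence_corner between -0.003 and 0.003 m and z of carton_corner in the frame of fence_corner between -0.003 and 0.003 m and angle between the x axis of carton and the x axis of scale, either way round below 0.04 rad and angle between carton's own z axis and vertical below 0.04 rad and horizontal distance between scan_window and label below 0.015 m and z of scan_window in the frame of label between 0.008 and 0.035 m and angle between scanner's own y axis and vertical below 0.15 rad and angle between the x axis of scanner and the y axis of carton, either way round below 0.15 rad and contact force between the fingers and scanner above 1 N and contact force between each of scanner, the arm and carton below 0.05 N and contact force between scanner and scale below 0.05 N and contact force between scanner and holster below 0.05 N and contact force between scanner and packing_tape below 0.05 N and contact force between scanner and check_weight below 0.05 N and contact force between scanner and label_roll below 0.05 N and linear speed of scanner below 0.02 m/s and distance of each of packing_tape, check_weight, label_roll from where it was at the start of the episode below 0.015 m); the arm keeps its last pose, push and grip.
It fails at once if the tape roll, check weight or label roll is shoved, or knocked over (distance of any of packing_tape, check_weight, label_roll from where it was at the start of the episode above 0.015 m or angle between any of packing_tape, check_weight, label_roll's own z axis and vertical above 0.3 rad).
It fails at once if the carton is tipped over (angle between carton's own z axis and vertical above 0.5 rad).
It fails at once if the carton is lifted off the plate (z of carton in the frame of fence_corner above 0.02 m).
It fails at once if the scanner bumps the carton (contact force between scanner and carton above 1 N).
It also fails if it takes over 72 s, if anything falls off the work surface, if the arm or the gripper's body presses on something with over 40 N, if the wrist force passes 120 N, or if a joint passes its speed limit or range.

## Robot

A 6-joint arm with a two-finger parallel gripper is mounted at the origin on the work surface; the furniture and walls round the work are solid. World frame = base frame: x ahead of the robot, y to its left, z up, the work surface at z = 0. Lengths are in mm, angles in rad, forces in N, time in s.
With the tool pointing down it reaches from about 400 to 925 mm from the base axis. Payload 12.5 kg.
Tool frame: the origin (TCP) lies midway between the tips of the shut fingers; the grasp point (between the pads) lies 19 mm behind it (env.grip_depth is the distance from the TCP to the grasp point, in mm); z points along the fingers, x is the direction in which the jaws open and shut, and the axes are right-handed (so a half turn about z gives the same grasp; the last joint's range is limited). The gripper opens to 95 mm and grips with 3 to 60 N. Pads are 20 mm wide; open, the fingers measure 119 mm over their backs; the gripper's body (75 mm by 180 mm) begins 59 mm behind the grasp point.
Start: joints at [1.216, 0.491, 1.559, -0, 1.092, -0.106], TCP at [153.883, 605.778, 214.661] pointing down, gripper open.
Joint ranges: [-3.1, 3.1], [-0.84, 2.19], [0.05, 2.79], [-1.13, 4.28], [0.06, 2.93], [-2.69, 2.69]. Speed limits (rad/s): [2.22, 2.22, 2.79, 3.14, 3.14, 3.14].

## Interface

Orientations are given as a unit quaternion [x, y, z, w].
In Python, from bench import env, jaws, planner, telemetry, eyes, finder gives the robot as it stands. The module is installed in compiled form; this text tells all that it offers. Calls block until the motion is done:
- env.move_pose(position, orientation): joint-space move of the TCP to a pose.
- env.line_to(position, rotation=None, rate=150, threshold=None): straight line of the TCP; rotation=None keeps the orientation; rate is the mean speed in mm/s. With threshold (N) it stops when the force on the tool has changed by that much, and returns True; else False.
- env.set_joints(angles): joint-space move.
- jaws.set_gripper(opening, strength=None): opening from 0.0 (shut) to 1.0 (fully open); strength is the grip in N (None keeps the last); returns when the fingers have stopped.
- env.dwell(seconds).
- planner.ik(position, orientation): joint angles nearest the present ones, or None.
- telemetry.get_obs(): the state.
- eyes.read_camera(name): name is "side" or "top" or "wrist"; returns the picture (480x640x3 uint8, red, green, blue); there is no depth.
- eyes.camera_model(name): a dict with "vertical_fov" (degrees; the focal length in pixels is half the picture's height over the tangent of half this angle, whatever the lens; pixels are square), "cx", "cy" (the principal point, pixels), "view" (4x4, takes a point from world to camera coordinates). Camera axes: x right, y up, looking along -z (the intrinsics and any distortion apply to the point x, -y, -z); pixel columns grow to the right and rows downward; lengths in mm; the calibration is good to about 2 mm. A picture is of the moment at which its call begins: read the wrist's pose just before it. camera_model takes no time and is no camera call; for the wrist camera it gives the pose at the moment of the call.
A pose or a line that the arm cannot do raises env.PlanningError and nothing moves.
- env.finish_job(): hands the job in, once; it reports no verdict.
Trained networks look in the newest picture that a camera, given by its name, has taken for a name from the list of things; names that differ only in an ending like _2 or _b are one class to them, and where a whole thing is asked for, a point or a joint stands for the part that bears it (a point fixed in the world has none). Each returns a list of dicts, best first, with "conf" (0 to 1); they miss things now and then, are a little off and sometimes report something else, mostly with a low value. They report only what shows in the picture. A call takes as long as a camera call. They do not tell look-alikes from the thing itself.
- finder.boxes_of(label, camera): "xyz" ([x, y, z] in mm, in the coordinates of the camera as it stood for that picture, good to about 4 mm: the middle of the surface that is visible of it).
- finder.masks_of(label, camera): "region" (480x640 bool, what is visible of it).
- finder.spot_point(label, camera): "xyz" ([x, y, z] in mm, in the coordinates of the camera as it stood for that picture, good to about 4 mm: a listed point, or the origin of a listed thing).
The state is a dict: "clock": time; "joint_positions": joint angles; "qd": joint speeds; "tau": joint torques, N m; "ee_pos": TCP position; "eef_rot": TCP orientation; "force": force on the tool from outside, world axes, zero at the start; "ft_torque": the same for the moment, N m; "grip_width": opening from 0.0 (shut) to 1.0 (fully open).
Only numpy, scipy, OpenCV 4.12 (cv2) and the standard library are available. Lean on these libraries where they do the work, as an engineer would, in place of code of your own. Each camera call takes 0.05 s, during which the arm holds its last target. There are 200 camera calls.

## Working session

There is one attempt and no reset: what is moved stays moved. The work goes in short steps, each a Python script; the robot and the scene stay as the last script left them, time stands still between calls to the robot, and variables do not carry over. Pictures are saved under pics/ and viewed, on a budget of 10 in all, crops included, one or two more only if the job needs it, and the job is handed in when it is done.

```bash
mkdir -p pics; cat > h.py <<'E'
import numpy as np, cv2
from bench import env, jaws, planner, telemetry, eyes, finder
from scipy.spatial.transform import Rotation as R
def toworld(p,cam,V=None):
    V=np.array(eyes.camera_model(cam)['view']) if V is None else V
    return (np.linalg.inv(V)@np.r_[p,1])[:3]
def save(im,n): cv2.imwrite('pics/'+n,cv2.cvtColor(im,cv2.COLOR_RGB2BGR))
def proj(P,cam,V=None):
    m=eyes.camera_model(cam);V=np.array(m['view']) if V is None else V
    f=240/np.tan(np.radians(m['vertical_fov']/2));c=V@np.r_[P,1]
    return np.array([m['cx']+f*c[0]/-c[2],m['cy']-f*c[1]/-c[2]])
def ray(px,z,cam,V=None):
    "pixel -> world point at height z (no distortion)"
    m=eyes.camera_model(cam);V=np.array(m['view']) if V is None else V
    f=240/np.tan(np.radians(m['vertical_fov']/2));d=np.array([(px[0]-m['cx'])/f,-(px[1]-m['cy'])/f,-1])
    Vi=np.linalg.inv(V);o=Vi[:3,3];d=Vi[:3,:3]@d
    return o+d*(z-o[2])/d[2]
def quat(deg):
    "tool down, jaw axis (tool x) at yaw deg from world x"
    a=np.radians(deg);x=np.array([np.cos(a),np.sin(a),0]);z=np.array([0,0,-1])
    return R.from_matrix(np.c_[x,np.cross(z,x),z]).as_quat()
E
python3 - <<'E'
from h import *
for c in ['top','side']:
    save(eyes.read_camera(c),c+'0.png'); m=eyes.camera_model(c); print({k:v for k,v in m.items() if k!='view'}); print(np.linalg.inv(m['view']).round(2))
    for n in ['carton','scale','fence_corner','carton_corner','label','holster','scanner','scan_window','packing_tape','check_weight','label_roll']:
        for d in finder.spot_point(n,c): 
            w=toworld(d['xyz'],c); print(c,n,round(d['conf'],2),w.round(),proj(w,c).round())
o=telemetry.get_obs();print(o)
print(eyes.camera_model('wrist').keys(), R.from_quat(o['eef_rot']).as_matrix().round(2))
E
```

```text
{'vertical_fov': 46.0033844850805, 'cx': 317.0261048632497, 'cy': 233.80266309885053}
[[ 3.00000e-02  9.90000e-01 -1.40000e-01  3.20430e+02]
 [-1.00000e+00  3.00000e-02 -0.00000e+00 -9.07300e+01]
 [-0.00000e+00  1.40000e-01  9.90000e-01  1.77048e+03]
 [ 0.00000e+00  0.00000e+00  0.00000e+00  1.00000e+00]]
top carton 0.95 [ 510. -214.   34.] [359. 254.]
top carton 0.88 [ 554. -499.    2.] [449. 243.]
top scale 0.72 [ 508. -205.   -2.] [356. 255.]
top fence_corner 0.61 [608. -59.  29.] [310. 221.]
top fence_corner 0.46 [739. 332.   1.] [189. 179.]
top carton_corner 0.59 [ 542. -159.   30.] [341. 243.]
top carton_corner 0.18 [ 508. -215.   33.] [360. 254.]
top label 0.72 [ 549. -476.   52.] [445. 243.]
top label 0.58 [ 511. -228.   85.] [365. 251.]
top label 0.52 [ 508. -206.   -3.] [356. 255.]
top holster 0.72 [562. 266.  -4.] [207. 234.]
top scanner 0.76 [545. 254. 100.] [204. 235.]
top packing_tape 0.7 [447.  54.  -3.] [272. 272.]
top check_weight 0.49 [529. 118.  -3.] [253. 246.]
top label_roll 0.59 [736. 333.   4.] [189. 179.]
{'vertical_fov': 55.189342953401216, 'cx': 311.53244573
[... 1126 characters left out ...]
e+00,  1.36411652e-05,
        1.09173061e+00, -1.05617616e-01]), 'qd': array([ 0.00130805, -0.00038397, -0.00052972,  0.00069952,  0.00195912,
       -0.00061569]), 'tau': array([ 5.36116131e-04, -6.12485075e+01, -2.58416945e+01,  6.92605111e-02,
        4.47202055e-02, -8.36960453e-06]), 'ee_pos': array([153.87182411, 605.77519719, 214.67459942]), 'eef_rot': array([ 7.89372393e-01,  6.13914671e-01,  3.36187570e-05, -2.79858954e-05]), 'force': array([1.01383149, 0.08227289, 0.47962745]), 'ft_torque': array([-0.03190654,  0.05796853,  0.07065743]), 'grip_width': 1.0036535657516628}
dict_keys(['vertical_fov', 'cx', 'cy', 'view']) [[ 0.25  0.97  0.  ]
 [ 0.97 -0.25  0.  ]
 [ 0.   -0.   -1.  ]]
```

View pictures.

View pics/top0.png

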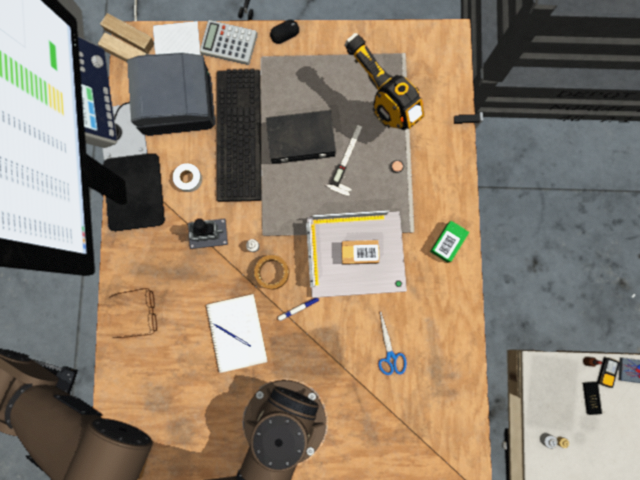

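View pics/side0.png

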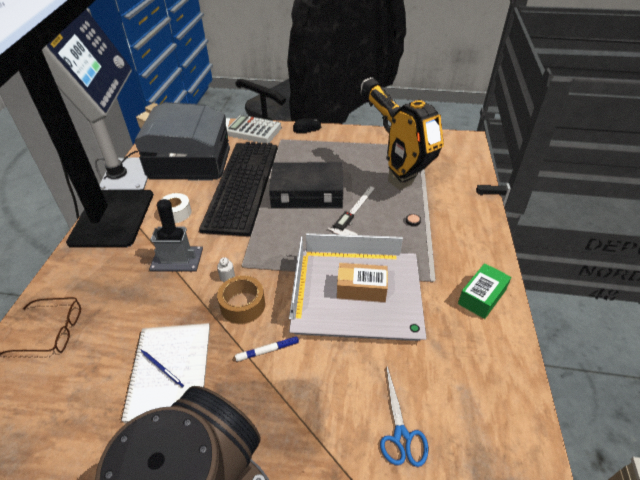

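```bash
python3 - <<'E'
from h import *
o=telemetry.get_obs();q=o['eef_rot']
env.line_to([112,441,330],rate=300)
env.move_pose([440,60,380],quat(0)) 
env.move_pose([490,-190,400],quat(0))
o=telemetry.get_obs();print(o['clock'],o['ee_pos'],o['joint_positions'].round(2))
m=eyes.camera_model('wrist');V=np.array(m['view']);im=eyes.read_camera('wrist');save(im,'w1.png')
print({k:v for k,v in m.items() if k!='view'},np.linalg.inv(V).round(2).tolist())
for n in ['carton','scale','fence_corner','carton_corner','label']:
    for d in finder.spot_point(n,'wrist'):
        w=toworld(d['xyz'],'wrist',V);print(n,round(d['conf'],2),w.round(1),proj(w,'wrist',V).round())
E
```

```text
4.8667 [ 490.02841483 -188.8784866   400.01071055] [-0.49  0.21  1.5   0.    1.43 -0.49]
{'vertical_fov': 68.26509332881538, 'cx': 321.80419453838266, 'cy': 243.7030061770257} [[1.0, -0.0, 0.0, 490.24], [0.0, 0.96, 0.27, -113.44], [-0.0, -0.27, 0.96, 570.27], [0.0, 0.0, 0.0, 1.0]]
carton 0.56 [ 520.5 -211.3   30.2] [342. 212.]
fence_corner 0.75 [614.1 -53.5  30.5] [409. 103.]
carton_corner 0.64 [ 546.2 -158.8   32.4] [359. 178.]
label 0.75 [ 546.3 -477.1   46.9] [355. 369.]
label 0.68 [ 511.4 -230.9   79.2] [337. 232.]
```

View pics/w1.png

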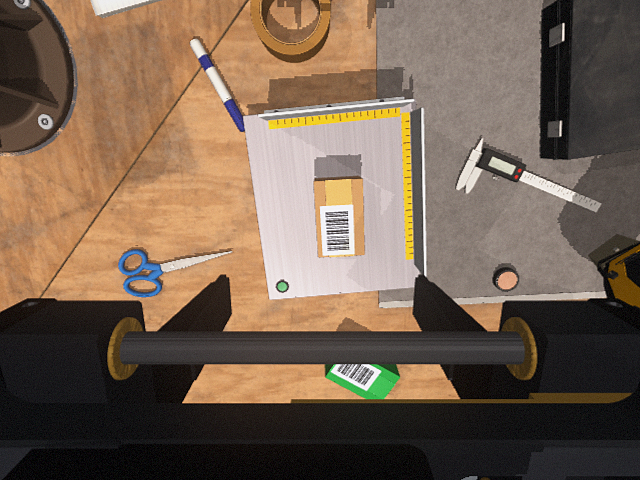

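```bash
python3 - <<'E'
import cv2
im=cv2.imread('pics/w1.png')[92:305,235:435]
cv2.imwrite('pics/w1c.png',cv2.resize(im,None,fx=2.8,fy=2.8,interpolation=cv2.INTER_CUBIC))
E
```

```text
(no output)
```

View pics/w1c.png

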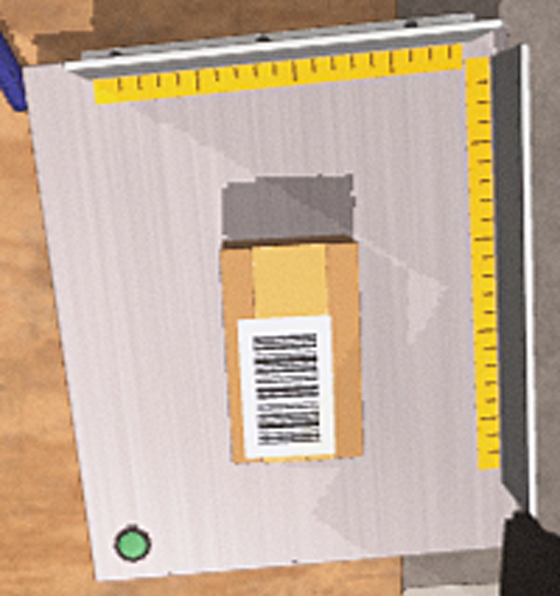

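```bash
python3 - <<'E'
from h import *
V=np.array(eyes.camera_model('wrist')['view'])
def W(x,y,z): return ray((235+x/2.8,92+y/2.8),z,'wrist',V)[:2]
def ang(a,b): d=b-a; return np.degrees(np.arctan2(d[1],d[0]))
P={'plate-x+y':(24,68,30),'plate-x-y':(98,580,30),'bot2':(400,562,30),'ff1':(495,60,30),'ff2':(502,470,30),'lf1':(95,77,30),'lf2':(460,47,30),'c--':(232,462,80),'c+-':(363,460,80),'c++':(357,240,80),'c-+':(220,242,80)}
P={k:W(*v) for k,v in P.items()}
for k,v in P.items(): print(k,v.round(1))
for a,b,o in [('plate-x-y','plate-x+y',90),('plate-x-y','bot2',0),('ff2','ff1',90),('lf1','lf2',0),('c--','c-+',90),('c+-','c++',90),('c--','c+-',0),('c-+','c++',0)]: print(a,b,round(ang(P[a],P[b])-o,2))
print('carton mid',np.mean([P[k] for k in P if k[0]=='c'],0))
E
```

```text
plate-x+y [377.3 -72.3]
plate-x-y [ 404.7 -357.8]
bot2 [ 582.7 -346. ]
ff1 [619.3 -68. ]
ff2 [ 638.6 -289.1]
lf1 [413.7 -76.6]
lf2 [601.  -61.8]
c-- [ 484.6 -268.7]
c+- [ 552.5 -267.6]
c++ [ 545.8 -155.1]
c-+ [ 478.9 -156.2]
plate-x-y plate-x+y 5.48
plate-x-y bot2 3.78
ff2 ff1 4.98
lf1 lf2 4.52
c-- c-+ 2.9
c+- c++ 3.42
c-- c+- 1.01
c-+ c++ 0.91
carton mid [ 515.41810361 -211.88626843]
```

```bash
cat >> h.py <<'E'
YAW=4.9; O=np.array([515.5,-204.5])
def S(x,y,z):
    c,s=np.cos(np.radians(YAW)),np.sin(np.radians(YAW))
    return np.array([O[0]+c*x-s*y,O[1]+s*x+c*y,z])
def Sinv(p):
    c,s=np.cos(np.radians(YAW)),np.sin(np.radians(YAW));d=np.array(p[:2])-O
    return np.array([c*d[0]+s*d[1],-s*d[0]+c*d[1]])
def st(): 
    o=telemetry.get_obs();print('t',round(o['clock'],2),'S',Sinv(o['ee_pos']).round(1),'z',round(o['ee_pos'][2],1),'F',o['force'].round(2),'w',round(o['grip_width'],3));return o
def push(p,thr,rate=40):
    r=env.line_to(p,rate=rate,threshold=thr);print('hit',r);return st()
E
python3 - <<'E'
from h import *
jaws.set_gripper(0.27)
env.move_pose(S(-1,-100,150),quat(YAW))
env.line_to(S(-1,-96,45),rate=120);st()
o=push(S(-1,24,45),6)
if Sinv(o['ee_pos'])[1]<5: o=push(S(-1,24,45),9)
V=np.array(eyes.camera_model('wrist')['view']);im=eyes.read_camera('wrist');save(im,'w2.png')
E
```

```text
t 8.48 S [ -0.7 -96.3] z 45.7 F [ 0.17  0.13 -0.29] w 0.267
hit True
t 10.9 S [-0.4 14.2] z 45.1 F [ 0.98 -2.65  1.03] w 0.272
```

View pics/w2.png

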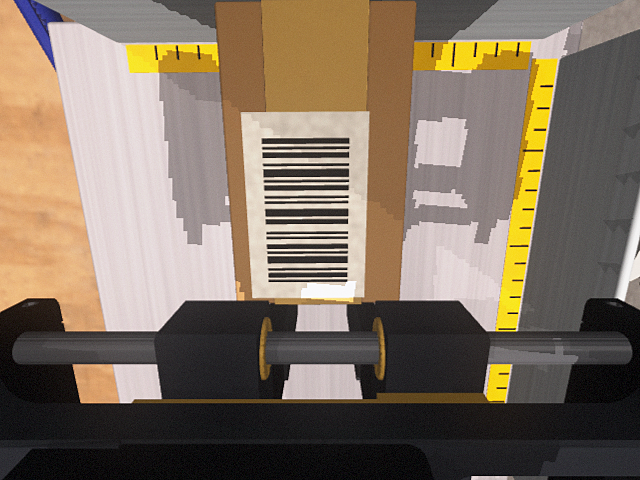

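```bash
python3 - <<'E'
from h import *
env.line_to(S(-1,2,45),rate=60)
env.line_to(S(-1,-2,130),rate=200)
jaws.set_gripper(0.6)
env.move_pose(S(-62,79,130),quat(YAW-90))
env.line_to(S(-62,79,45),rate=150);st()
o=push(S(48,79,45),6)
if Sinv(o['ee_pos'])[0]<28: o=push(S(48,79,45),9)
env.line_to(S(Sinv(o['ee_pos'])[0]-12,79,45),rate=60)
env.line_to(S(Sinv(o['ee_pos'])[0]-16,79,130),rate=200)
jaws.set_gripper(0.22)
env.move_pose(S(81,-5,130),quat(YAW))
env.line_to(S(81,-5,45),rate=150);st()
o=push(S(81,24,45),6)
env.line_to(S(81,-5,45),rate=60)
env.line_to(S(76,-20,230),rate=200)
V=np.array(eyes.camera_model('wrist')['view']);im=eyes.read_camera('wrist');save(im,'w3.png');st()
for n in ['fence_corner','carton_corner','label']:
    for d in finder.spot_point(n,'wrist'):
        w=toworld(d['xyz'],'wrist',V);print(n,round(d['conf'],2),w.round(1),Sinv(w).round(1))
E
```

```text
t 14.8 S [-61.8  78.9] z 45.4 F [-0.38  1.    0.54] w 0.599
hit True
t 16.86 S [31.7 79.1] z 44.6 F [ 0.16  0.33 -0.06] w 0.604
t 20.75 S [81.4 -5.1] z 45.7 F [-0.32  0.28  1.51] w 0.22
hit True
t 21.28 S [81.5 15. ] z 45.4 F [ 2.4  -2.65  1.12] w 0.223
t 22.88 S [ 75.6 -19.7] z 228.7 F [-0.5   0.19 -0.19] w 0.22
fence_corner 0.66 [613.  -54.9  26.8] [109.9 140.7]
label 0.6 [ 581.6 -134.2   79.1] [71.9 64.4]
```

View pics/w3.png

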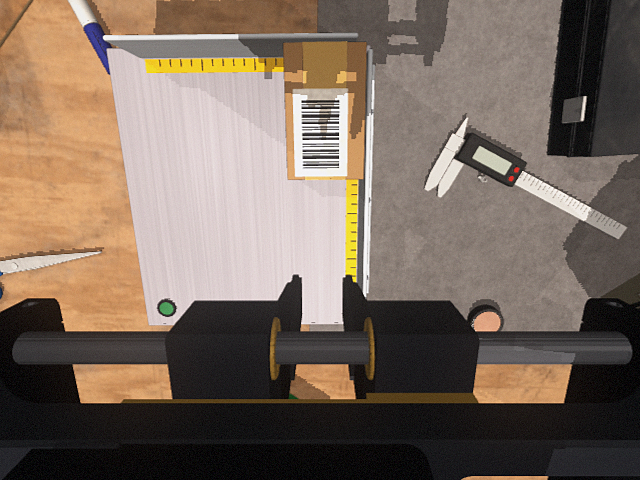

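```bash
python3 - <<'E'
from h import *
jaws.set_gripper(0.6)
env.move_pose(S(15,79,130),quat(YAW-90))
env.line_to(S(18,79,45),rate=200);st()
o=push(S(50,79,45),8,30)
if not abs(o['force'][0])>1: o=push(S(50,79,45),8,30)
x=Sinv(o['ee_pos'])[0]
env.line_to(S(x-12,79,45),rate=60)
env.line_to(S(x-16,79,130),rate=250)
jaws.set_gripper(0.22)
env.move_pose(S(81,-5,130),quat(YAW))
env.line_to(S(81,-2,45),rate=200)
o=push(S(81,24,45),6)
env.line_to(S(81,-5,45),rate=60)
env.line_to(S(81,10,260),rate=250)
V=np.array(eyes.camera_model('wrist')['view']);im=eyes.read_camera('wrist');save(im,'w4.png');st()
for n in ['label']:
    for d in finder.spot_point(n,'wrist'):
        w=toworld(d['xyz'],'wrist',V);print(n,round(d['conf'],2),w.round(1),Sinv(w).round(1))
c=proj(S(81,80,80),'wrist',V).astype(int);print(c)
x0,y0=max(c[0]-85,0),max(c[1]-110,0)
save(cv2.resize(im[y0:y0+215,x0:x0+170],None,fx=2.7,fy=2.7,interpolation=cv2.INTER_CUBIC),'w4c.png');print(x0,y0)
E
```

```text
t 25.89 S [18.3 78.8] z 45.5 F [ 0.75 -0.03  0.49] w 0.598
hit True
t 26.49 S [31.8 79.2] z 45.0 F [-0.68  0.14 -0.55] w 0.598
hit True
t 26.71 S [31.7 79.3] z 44.6 F [ 0.2  -0.08 -0.4 ] w 0.599
hit True
t 30.86 S [81.3 15. ] z 45.7 F [-0.44 -4.27  2.34] w 0.225
t 32.4 S [80.5 10.2] z 258.4 F [0.11 0.44 0.32] w 0.218
label 0.77 [ 584.1 -134.8   81.3] [74.3 63.5]
[322 152]
237 42
```

View pics/w4c.png

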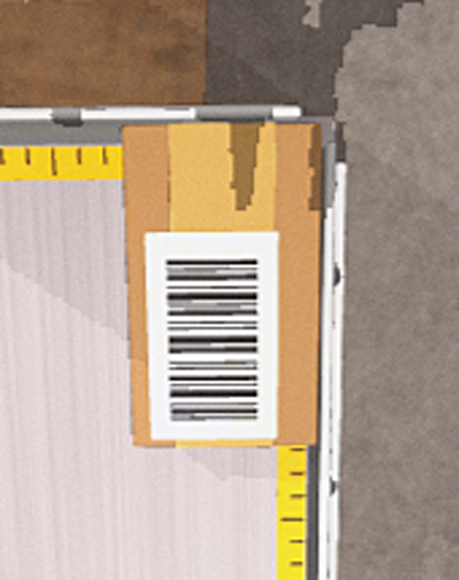

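```bash
python3 - <<'E'
from h import *
V=np.array(eyes.camera_model('wrist')['view'])
def W(x,y,z): return Sinv(ray((237+x/2.7,42+y/2.7),z,'wrist',V))
for n,x,y,z in [('c-+',122,126,80),('c++',322,124,80),('c--',133,443,80),('c+-',316,443,80),('lab',146,234,80),('lab',279,232,80),('lab',151,438,80),('lab',275,440,80),('ffence top a',333,200,90),('b',327,350,90),('c',322,480,90),('d',318,560,90),('ff base',308,470,30),('ff base',304,565,30),('lf top',20,121,90),('lf top',115,121,90),('lf base',20,146,30),('lf base',115,146,30)]: print(n,W(x,y,z).round(1))
E
```

```text
c-+ [ 44.2 136.3]
c++ [111.7 137. ]
c-- [45.  28.5]
c+- [112.3  28.5]
lab [ 51.5 101.6]
lab [ 97.6 102.3]
lab [51.7 30.3]
lab [97.2 29.6]
ffence top a [115.1 112. ]
b [114.4  62.8]
c [113.9  16.7]
d [113.2 -13.3]
ff base [113.6   8.8]
ff base [112.8 -33.1]
lf top [ 11.8 136.4]
lf top [ 43.  136.4]
lf base [ -1.  136.5]
lf base [ 35.9 136.5]
```

```bash
python3 - <<'E'
from h import *
jaws.set_gripper(0.0)
env.move_pose(S(18,88,110),quat(YAW-90))
env.line_to(S(20,88,45),rate=200)
o=push(S(50,88,45),10,40)
x=Sinv(o['ee_pos'])[0]
env.line_to(S(x-8,88,45),rate=60)
env.line_to(S(x-12,88,115),rate=300)
env.move_pose(S(79,-2,115),quat(YAW))
env.line_to(S(79,4,45),rate=200)
o=push(S(79,24,45),8,40)
env.line_to(S(79,5,45),rate=60)
env.line_to(S(81,10,260),rate=300)
V=np.array(eyes.camera_model('wrist')['view']);im=eyes.read_camera('wrist');save(im,'w5.png');st()
c=proj(S(81,80,80),'wrist',V).astype(int);print(c)
x0,y0=max(c[0]-85,0),max(c[1]-110,0)
save(cv2.resize(im[y0:y0+195,x0:x0+170],None,fx=3,fy=3,interpolation=cv2.INTER_CUBIC),'w5c.png');print(x0,y0)
E
```

```text
hit True
t 35.41 S [32.  88.1] z 45.5 F [-0.18 -0.13  0.71] w 0.002
hit True
t 38.42 S [79.4 15. ] z 46.1 F [-1.28 -4.69  2.15] w 0.005
t 39.65 S [80.4 10.4] z 258.0 F [1.01 0.78 0.15] w 0.007
[322 152]
237 42
```

View pics/w5c.png

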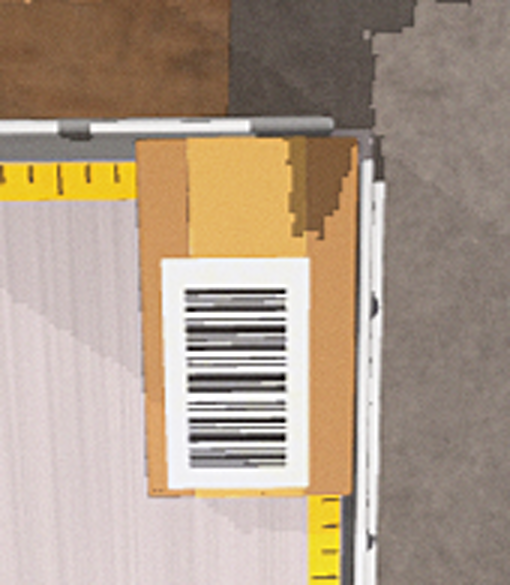

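```bash
python3 - <<'E'
from h import *
env.move_pose([535,262,370],quat(90))
jaws.set_gripper(1.0)
V=np.array(eyes.camera_model('wrist')['view']);im=eyes.read_camera('wrist');save(im,'w6.png');o=st();print(o['ee_pos'],o['joint_positions'].round(2)); np.save('V6.npy',V)
for n in ['scanner','holster','scan_window','check_weight','packing_tape']:
    for d in finder.spot_point(n,'wrist'):
        w=toworld(d['xyz'],'wrist',V);print(n,round(d['conf'],2),w.round(1))
c=proj([563,264,100],'wrist',V).astype(int);print(c)
x0,y0=max(c[0]-120,0),max(c[1]-100,0)
save(cv2.resize(im[y0:y0+200,x0:x0+240],None,fx=3,fy=3,interpolation=cv2.INTER_CUBIC),'w6c.png');print(x0,y0)
E
```

```text
t 42.94 S [ 59.3 463.1] z 370.0 F [-0.16  0.93  0.12] w 0.998
[534.9944359  261.98894273 369.99806269] [ 0.34  0.34  1.4  -0.    1.41 -1.23]
scanner 0.75 [547.9 260.4 100.8]
holster 0.89 [567.4 265.2  -0.7]
check_weight 0.84 [529.6 121.5  -1.9]
check_weight 0.57 [614.9 -58.2  33. ]
[322 229]
202 129
```

View pics/w6c.png

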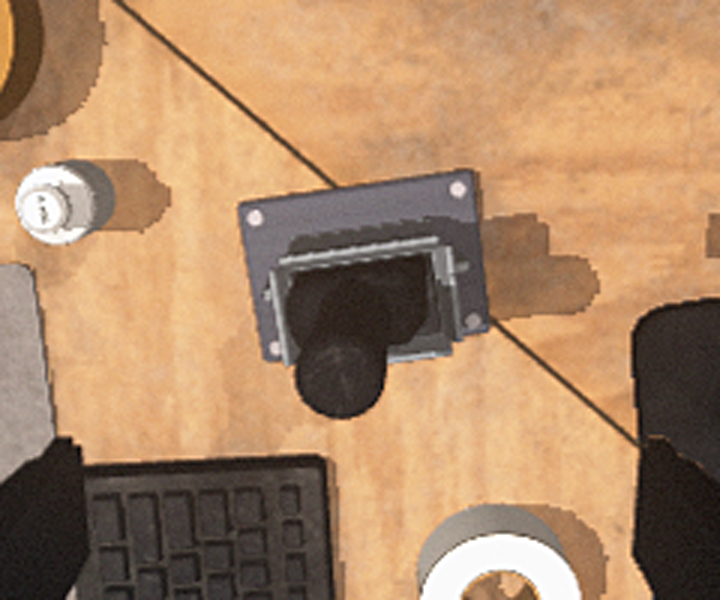

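```bash
python3 - <<'E'
from h import *
V=np.load('V6.npy')
W=lambda x,y,z: ray((202+x/3,129+y/3),z,'wrist',V)[:2]
print('top',W(341,372,191),W(341,372,186))
f=[W(*p,6) for p in [(239,203),(474,169),(492,325),(265,362)]]
print('foot',np.round(f,1).tolist(),np.mean(f,0),[round(float(np.linalg.norm(f[i]-f[i-1])),1) for i in range(4)])
for a,b in [(0,1),(3,2),(0,3),(1,2)]:
    d=f[b]-f[a];print(np.degrees(np.arctan2(d[1],d[0])))
l=[W(*p,92) for p in [(272,268),(438,240),(460,340),(290,362)]];print('lip',np.round(l,1).tolist(),np.mean(l,0))
E
```

```text
top [566.4715365  256.52176763] [567.98859968 256.4330027 ]
foot [[533.8, 202.3], [516.8, 320.1], [597.1, 331.7], [617.1, 213.4]] [566.19100575 266.88397858] [84.1, 119.0, 81.2, 120.0]
98.21209217558224
99.60866171411715
7.608849207152595
8.257286403241727
lip [[549.9, 225.4], [537.7, 296.4], [581.9, 306.9], [591.9, 232.4]] [565.35505111 265.23345278]
```

```bash
python3 - <<'E'
from h import *
q=quat(8.4)
env.move_pose([566,258,330],q)
env.line_to([566,258,146],rate=150,threshold=8);st()
jaws.set_gripper(0.0,40);o=st()
if o['grip_width']>0.2:
    env.line_to([566,259,200],rate=80);st()
    env.line_to([566,259,285],rate=150);env.dwell(0.25);st()
    for c in ['side','top']:
        im=eyes.read_camera(c);save(im,c+'7.png')
        for n in ['scanner','scan_window']:
            for d in finder.spot_point(n,c)[:2]: 
                w=toworld(d['xyz'],c);print(c,n,round(d['conf'],2),w.round(1),proj(w,c).round())
im=cv2.imread('pics/side7.png')[130:330,90:310]
cv2.imwrite('pics/side7c.png',cv2.resize(im,None,fx=2.8,fy=2.8,interpolation=cv2.INTER_CUBIC))
E
```

```text
t 45.83 S [ 90.2 456.6] z 146.8 F [-0.41 -0.27 -0.61] w 1.0
t 46.85 S [ 89.8 456.5] z 146.0 F [-0.42  0.18 -0.54] w 0.335
t 47.67 S [ 89.6 457.5] z 199.6 F [ 0.13 -0.66 -1.95] w 0.337
t 48.64 S [ 89.7 457.4] z 284.2 F [-0.7  -0.64 -1.71] w 0.337
side scanner 0.8 [553.8 258.4 239.2] [153. 188.]
side scan_window 0.72 [564.6 265.1 151.5] [162. 215.]
top scanner 0.67 [544.4 257.8 239.8] [193. 228.]
top scan_window 0.38 [558.2 259.9 149. ] [199. 228.]
```

View pics/side7c.png

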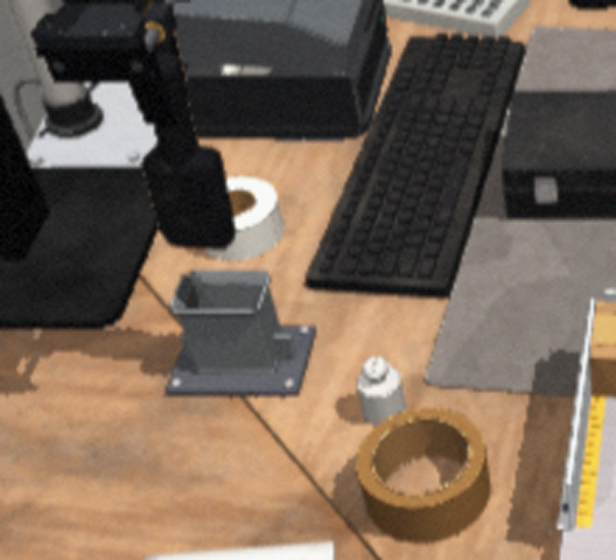

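```bash
python3 - <<'E'
from h import *
q=quat(4.7); L=S(75,65.7,0); print(L)
T=L-[0,3,0]
env.line_to([T[0],T[1],285],q,rate=170)
env.line_to([T[0],T[1],245],rate=60); env.dwell(0.2);o=st();print(o['ee_pos'])
for c in ['side','top','wrist']:
    V=np.array(eyes.camera_model(c)['view']);im=eyes.read_camera(c);save(im,c+'8.png')
    for n in ['scanner','scan_window','label']:
        for d in finder.spot_point(n,c)[:2]: 
            w=toworld(d['xyz'],c,V);print(c,n,round(d['conf'],2),w.round(1),proj(w,c,V).round())
a=cv2.imread('pics/side8.png')[190:340,260:430];b=cv2.imread('pics/wrist8.png')
a=cv2.resize(a,(440,388),interpolation=cv2.INTER_CUBIC);b=cv2.resize(b,(360,270))
out=np.zeros((388,800,3),np.uint8);out[:,:440]=a;out[:270,440:]=b;cv2.imwrite('pics/c8.png',out)
E
```

```text
[ 584.61400536 -132.6338448     0.        ]
t 52.43 S [74.8 62.7] z 245.4 F [-0.06  0.51 -1.09] w 0.336
[ 584.71932955 -135.67067433  245.35430854]
side scanner 0.88 [ 573.3 -133.   202.1] [331. 212.]
side scan_window 0.93 [ 586.7 -128.1  110.8] [329. 238.]
side label 0.71 [ 546.1 -482.4   49. ] [482. 287.]
side label 0.69 [ 578.  -136.    80.8] [332. 250.]
top label 0.93 [ 546.2 -479.1   52.5] [446. 244.]
top label 0.5 [562.5 270.5  -4.7] [206. 234.]
wrist scanner 0.93 [ 566.1 -133.8  197.8] [293. 262.]
```

View pics/c8.png

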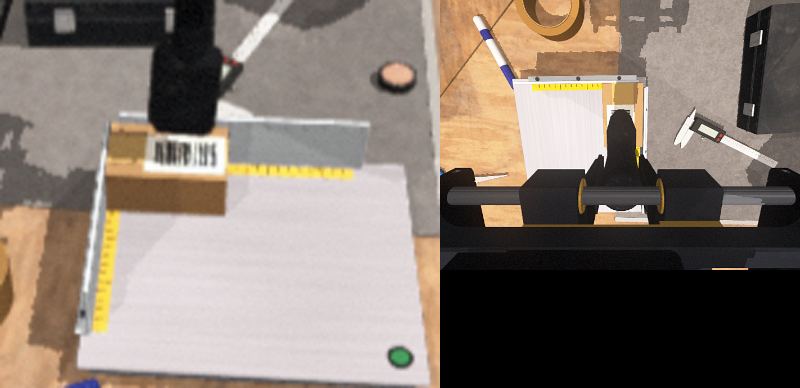

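```bash
python3 - <<'E'
from h import *
env.line_to([583.5,-139,235],rate=20); env.dwell(0.5);o=st();print(o['ee_pos'])
r=[]
for i in range(3):
    im=eyes.read_camera('side')
    for d in finder.spot_point('scan_window','side')[:1]: print(round(d['conf'],2),toworld(d['xyz'],'side').round(1))
save(im,'side9.png')
a=im[190:310,270:400];save(cv2.resize(a,None,fx=5,fy=5,interpolation=cv2.INTER_CUBIC),'c9.png')
for p in [S(75,65.7,80),S(79,81.7,80)]: print(proj(p,'side'))
E
```

```text
t 54.22 S [73.3 59.5] z 235.0 F [-0.84 -0.77 -1.54] w 0.337
[ 583.49465999 -138.99782464  235.02732729]
0.95 [ 582.  -132.4  101.8]
0.59 [ 584.2 -131.6  104.1]
0.91 [ 586.8 -130.7  100.3]
[330.96490682 248.53702237]
[324.3173508 247.0294599]
```

View pics/c9.png

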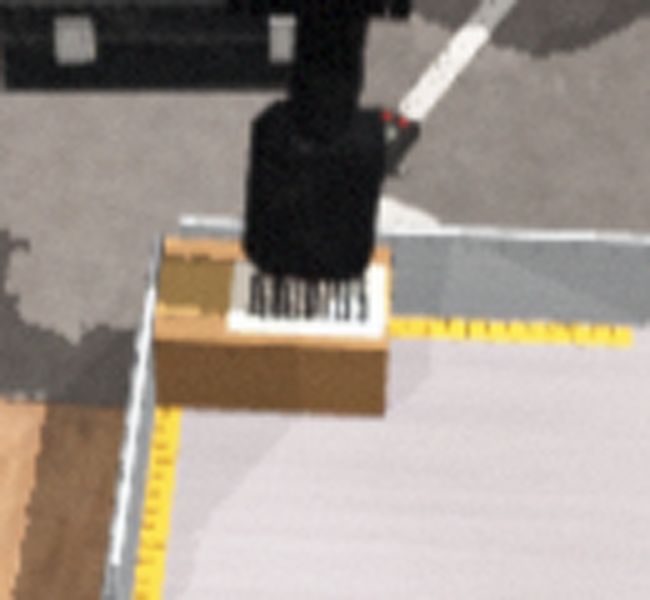

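```bash
python3 -c "
from h import *
st();env.finish_job()"
```

```text
t 54.52 S [73.4 59.5] z 235.0 F [-0.68  0.34 -1.63] w 0.335
the job is handed in; nothing more can be done
```

The job is handed in at 54.5 s of the 72 s allowed. The scanner is held still over the label and the carton sits in the fence corner. No verdict was reported, so the results below are my own measurements.

**Carton:** I slid it into the corner with finger pushes, first towards the left fence, then the far one. My scale angle was about 1° off, and after the first pushes the crop showed an uneven gap of roughly 2–3 mm at the far fence. I pushed both sides once more with the fingers shut. The next picture showed an even, hairline gap that perspective would account for, so I take it as flush. That rests on the picture and the rigid push stops, not on a sub-millimetre measurement.

**Scanner:** It stood slightly tilted in the holster. I gripped the handle with 40 N, drew it straight up and carried it over with its nose about 15 cm above the bench. I never had to touch the tape, check weight or label roll.

**Last checks:**
- **Window position:** The mean of three network readings is (584, −132, 102) mm. The label is at about (585, −133, 80) mm, so the window is about 22 mm above it and roughly 1 mm off its middle. Single readings scattered by 2–3 mm.
- **View from the side camera:** The nose is centred along the row of bars and clear of the carton, and the carton is still in the corner.
- **Grip:** The jaws held at 0.335 open, about 32 mm.

**Not confirmed:** The top camera did not report the scan window in the final pose, so the position rests on the side camera and the arm's own reading.

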